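Hold the hidden bolt head behind the bracket

TASK

Swing the bench lamp's arm well clear of the bracket to either side (its head some 18 cm or more from the bolt), then reach down into the narrow gap behind the steel bracket, take the bolt's hex head firmly between the jaws and hold it still so that the nut on the other side can be tightened. The bolt must not turn noticeably from how it stands (a few degrees at most), and the tin, spanner and offcut stay where they are. Finish while still holding the head: do not let go.

Things in the scene. Friction and masses are not known exactly. Their poses are not given: they have to be found in the camera images.
- mount: Fixed timber frame with dark steel angle bracket; origin on the bench, z up, mm. Timber sole x -75 to 55, y -110 to 110, top z 20. Bracket's upright flange x -26 to -20, y -90 to 90, top z 105, its foot and gussets on the robot's (-x) side. Timber rail x 26 to 44, y -110 to 110, top z 93. Gap behind the bracket: x -20 to 26, open at top and both ends, floor z 20.
- bolt_head (a point): Centre of the bolt's steel hex head, in the gap at (-3, 0, 85) mm of the mount. 30 mm across flats, 14 mm long (mount x -10 to 4); a 25 mm round sleeve joins it to the bracket, 22 mm are free beyond it. Axes turn with the bolt: x = bolt axis = mount x; two flats face +y and -y, so jaws lie flat if they close along y with fingers along -z; other flats at +-60 degrees about x.
- bolt_corner (a point): The corner of the hex head at +z of the bolt_head axes, 17.3 mm from the bolt's axis, at mid-length. It moves as the bolt turns (3 mm is 10 degrees).
- bolt (a joint): Turn of the bolt about the mount's x axis, rad: 0 when two flats face the mount's +-y (upright); starts within -0.35 to 0.35. It turns easily (friction 0.06 N m). Washer and nut on the bracket's robot side turn with it, the nut's flats in line with the head's.
- lamp_pivot (a point): Point on the vertical hinge axis of the lamp arm, 190 mm over the bench, on the lamp's fixed post (24 mm in diameter on a round foot 110 mm in diameter).
- lamp_knob (a point): Grip point on the upright round black knob on the lamp head, 220 mm from the hinge axis, 232 mm over the bench. Knob 22 mm in diameter, its top 20 mm above this point, the shade's top (48 mm across) 32 mm below it. Shade 100 mm across at its underside, 150 mm over the bench; 16 mm boom, axis 190 mm over the bench.
- lamp_arm (a joint): Swing of the lamp arm about its vertical hinge, rad, counterclockwise from above positive, range -1.7 to 1.7; at the start the head hangs over the gap and the joint reads -0.15 to 0.15. Stays where it is left (friction 0.25 N m).
- tin: Loose can, 66 mm in diameter, 100 mm high, standing; origin at its underside's centre. Leave alone.
- spanner: Loose steel spanner 180 mm long lying flat, origin near its middle at the underside. Leave alone.
- offcut: Loose wood offcut 90 x 45 x 30 mm, origin at its underside's centre. Leave alone.

How it is judged:
By the outcome, as a careful person would: the job done as asked, in the order asked, and still so for the second after the job is handed in, while the arm keeps its last pose, push and grip.
It also fails if it takes over 48 s, if anything falls off the work surface, if the arm or the gripper's body presses on something with over 40 N, if the wrist force passes 120 N, or if a joint passes its speed limit or range.

ROBOT

A 7-joint arm with a two-finger parallel gripper is mounted at the origin on the work surface. World frame = base frame: x ahead of the robot, y to its left, z up, the work surface at z = 0. Lengths are in mm, angles in rad, forces in N, time in s.
With the tool pointing down it reaches from about 400 to 850 mm from the base axis. Payload 4.5 kg.
Tool frame: the origin (TCP) lies at the centre of the arm's flange, where the gripper is bolted on; the fingertips stand 173 mm ahead of it and the grasp point (between the pads) lies 155 mm ahead of it; z points along the fingers, y is the line along which they close (so a half turn about z gives the same grasp; the last joint's range is limited). The gripper opens to 85 mm and grips with 20 to 120 N. Pads are 22 mm wide; open, the fingers measure 114 mm over their backs; the gripper's body (76 mm by 85 mm) begins 54 mm behind the grasp point. The pads swing forward as they close: fully open they stand 13 mm farther back than shut.
Start: joints at [1.234, 0.689, -0.195, 1.565, 0.157, 0.902, -0.215], TCP at [226.499, -582.525, 404.717] pointing down, gripper open.
Joint ranges: [-3.01, 3.01], [-0.46, 2.08], [-1.47, 1.51], [0.13, 2.56], [-1, 4.14], [0.04, 2.09], [-2.66, 2.66]. Speed limits (rad/s): [2.57, 2.57, 3.14, 3.14, 3.14, 3.14, 3.14].

INTERFACE

Orientations are given as a unit quaternion [x, y, z, w].
In Python, from cell import env gives the robot as it stands.
- The arm moves only by the tool servo_tool, never from a script. Its argument "increments" is a list of rows, each a list of 4 numbers: the shift along the world's x, y, z in units of 0.12 m (1.0 is 0.12 m), then the turn about the world's z in units of 45 degrees (1.0 is 45 degrees). A call has 1 to 12 rows; each row shifts and turns the commanded pose from where the row before left it; what a row does not reach is not made up. A row lasts 1/8 s, in which the tool goes at most 62.5 mm and 10.7 degrees, less where a joint would pass 70% of its speed; a pose out of reach is approached as far as the arm can. A call with a number of a shift or a turn outside -1 to 1 is refused whole. A call with a gripper value outside its range is refused whole. "fingers" is the closure, from 0 (fully open) to 1 (shut), set as the call begins (left out, the last holds). The fingers move at their own pace and stop on an object; "newtons" is the grip in N (left out, the last holds). Time passes only in rows, so rows that do not move let the fingers close. It gives the time, the measured TCP pose, the force, the opening and the grip force at its end, in the units of the state.
- env.sense(): the state, without advancing time (a new reading comes with each control period).
- env.camera(name): name is "side" or "top"; returns a dict with "frame" (400x640x3 uint8, red, green, blue), "range_z" (400x640 float32, mm along the optical axis (not along the pixel's ray), 0 where there is no reading), "intrinsics" (3x3 intrinsics, pixels), "D" ([k1, k2, p1, p2, k3] as OpenCV has them; the pictures are not rectified), "camera_from_world" (4x4, takes a point from world to camera coordinates). Camera axes: x right, y down, z forward; pixel columns grow to the right and rows downward; lengths in mm; the calibration is good to about 2 mm. A picture is of the moment at which its call begins.
- env.finish_job(): hands the job in; it is judged then, once.
The state is a dict: "t": time; "joint_pos": joint angles; "joint_vel": joint speeds; "joint_efforts": joint torques, N m; "eef_pos": TCP position; "tool_rot": TCP orientation; "force": force on the tool from outside, world axes, zero at the start; "ft_torque": the same for the moment, N m; "finger_gap": finger opening in mm; "finger_force": force on a finger pad.
Only numpy, scipy, OpenCV 4.12 (cv2) and the standard library are available. Lean on these libraries where they do the work, as an engineer would, in place of code of your own. Each camera call takes 0.05 s, during which the arm holds its last target. There are 200 camera calls.

## Working session

There is one attempt and no reset: what is moved stays moved. The work goes in short steps, Python scripts to look and compute and a tool call to move; the robot and the scene stay as the last step left them, time stands still between calls to the robot, and variables do not carry over. Pictures are saved under pics/ and viewed, at most 10 in all, crops included, and the job is handed in when it is done.

Besides the shell and the picture viewer there is one more tool, called after ">>>" in YAML: its name, and indented under it one key for each argument. servo_tool: Moves the arm, as the interface text tells. Its arguments: {"type":"object","properties":{"increments":{"type":"array"},"fingers":{"type":"number"},"newtons":{"type":"number"}},"required":["increments"]}

```bash
mkdir -p pics; cat > h.py <<'E'
import numpy as np, cv2
from cell import env
def shot(n):
    c=env.camera(n); np.savez(f'{n}.npz',**{k:np.asarray(v) for k,v in c.items()}); return c
def load(n): return dict(np.load(f'{n}.npz'))
def pt(c,u,v,r=2):
    u=int(u);v=int(v)
    p=c['range_z'][v-r:v+r+1,u-r:u+r+1]; z=np.median(p[p>0])
    x=cv2.undistortPoints(np.array([[[u,v]]],float),c['intrinsics'],c['D'])[0,0]
    return (np.linalg.inv(c['camera_from_world'])@np.array([x[0]*z,x[1]*z,z,1]))[:3].round(1)
def cloud(c):
    h,w=c['range_z'].shape; g=np.stack(np.meshgrid(np.arange(w),np.arange(h)),-1).reshape(-1,1,2).astype(float)
    x=cv2.undistortPoints(g,c['intrinsics'],c['D'])[:,0]; z=c['range_z'].reshape(-1,1)
    p=np.c_[x*z,z,np.ones_like(z)]@np.linalg.inv(c['camera_from_world']).T
    p=p[:,:3]; p[z[:,0]==0]=np.nan
    return p.reshape(h,w,3)
def save(n,img): cv2.imwrite(f'pics/{n}.png',img[...,::-1])
E
python3 - <<'E'
from h import *
a=shot('top');b=shot('side')
save('top0',a['frame']);save('side0',b['frame'])
s=env.sense();print(s)
for c in(a,b):print(np.linalg.inv(c['camera_from_world']).round(2))
E
```

```text
{'t': 0.1, 'joint_pos': array([ 1.23378852,  0.68988719, -0.19453116,  1.56626818,  0.15726789,
        0.90250278, -0.21510952]), 'joint_vel': array([-0.00050169, -0.00081585, -0.00036854, -0.00280549, -0.00070317,
        0.00075409, -0.00071579]), 'joint_efforts': array([-3.33584816e-03, -5.40599155e+01, -1.27134193e+00, -1.58985579e+01,
        9.43246821e-03,  4.35740178e-03,  1.76169027e-05]), 'eef_pos': array([ 226.35424755, -582.23985709,  403.9648392 ]), 'tool_rot': array([ 9.82856099e-01,  1.84372407e-01, -2.00472408e-04, -8.14464590e-04]), 'force': array([-0.77583267, -0.67224016, -0.18733242]), 'ft_torque': array([ 0.01310208, -0.03470798,  0.03622805]), 'finger_force': 0.0, 'finger_gap': 85.25850514778402}
[[-3.0000e-02 -1.0000e+00  9.0000e-02  5.1651e+02]
 [-1.0000e+00  3.0000e-02  1.0000e-02  3.4180e+01]
 [-1.0000e-02 -9.0000e-02 -1.0000e+00  9.0729e+02]
 [ 0.0000e+00  0.0000e+00  0.0000e+00  1.0000e+00]]
[[-9.2000e-01 -2.7000e-01  2.9000e-01  3.1979e+02]
 [-3.9000e-01  6.2000e-01 -6.8000e-01  6.5060e+02]
 [ 0.0000e+00 -7.3000e-01 -6.8000e-01  7.5791e+02]
 [ 0.0000e+00  0.0000e+00  0.0000e+00  1.0000e+00]]
```

View pics/top0.png

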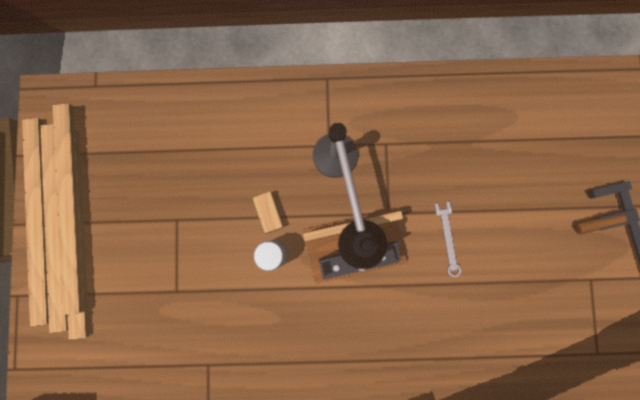

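View pics/side0.png

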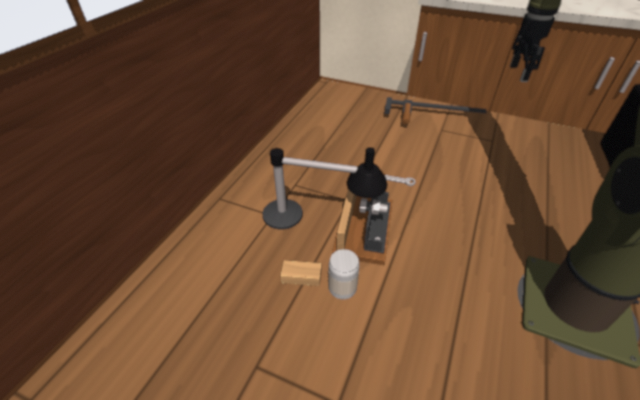

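The top view shows the lamp post at (338,131), its head at (363,244) over the gap, the rail's edge from (305,237) to (402,214), the tin at (269,256), the offcut at (268,211) and the spanner at (449,240). The side view shows the knob at (369,155) and the post top at (277,155).

```bash
python3 - <<'E'
from h import *
a=load('top');b=load('side')
for n,u,v in[('post',338,131),('head',360,232),('knob',368,241),('knob2',366,243),('tin',269,256),('offc',268,211),('span',449,240),('railL',307,237),('railR',400,215)]:print(n,pt(a,u,v,1))
for n,u,v in[('knob',369,155),('post',277,155),('flange',374,240),('hexnear',379,208)]:print('s',n,pt(b,u,v,1))
for c in(a,b):
    P=cloud(c); 
    def box(n,m): 
        q=P[m]; print(n,len(q),q.mean(0).round(1) if len(q) else '', q.min(0).round(),q.max(0).round())
    x,y,z=P[...,0],P[...,1],P[...,2]
    near=(x>350)&(x<800)&(abs(y)<300)
    box('knob',near&(z>238)&(z<256)&(x<560))
    box('post',near&(z>180)&(x>600))
    box('rail',near&(z>88)&(z<97))
    box('flange',near&(z>100)&(z<110))
    m=near&(z>88)&(z<97)
    print(P[m][::max(1,m.sum()//25)].round(0).tolist())
c=b;i=b['frame'][140:280,260:430];save('side0c',cv2.resize(i,None,fx=4.5,fy=4.2,interpolation=cv2.INTER_CUBIC))
E
```

```text
post [717.1   3.8 213.3]
head [525.9 -32.1 196.1]
knob [509.2 -40.3 250.8]
knob2 [505.8 -36.6 251.7]
tin [481.7 154.9 101.2]
offc [583.5 166.4  29.1]
span [ 503.2 -261.     6.3]
railL [519.8  73.2  92.6]
railR [ 561.5 -129.8   92.8]
s knob [501.2 -32.3 241.8]
s post [709.2  15.4 213.1]
s flange [447.8  44.9  61.6]
s hexnear [463.  -34.1  90.5]
knob 131 [502.5 -40.  250.9] [492. -51. 242.] [513. -30. 255.]
post 737 [676.2  -3.9 201.7] [600. -28. 183.] [733.  21. 217.]
rail 703 [534.1  -4.8  92.4] [ 446. -135.   88.] [715. 187.  97.]
flange 350 [488.1  95.8 102.2] [ 454. -127.  100.] [717. 185. 108.]
[[715.0, 15.0, 91.0], [565.0, -102.0, 92.0], [562.0, -119.0, 93.0], [559.0, -125.0, 96.0], [557.0, -125.0, 94.0], [556.0, -115.0, 91.0], [554.0, -92.0, 95.0], [552.0, -79.0, 93.0], [550.0, -82.0, 93.0], [547.0, -101.0, 91.0], [543.0, -12.0, 89.0], [538.0, 25.0, 92.0], [535.0, 8.0, 93.0], [533.0, 4.0, 93.0], [531.0, 6.0, 93.0], [529.0, 14.0, 93.0], [527.0, 34.0, 93.0], [526.0, 56.0, 92.0], [524.0, 66.0, 95.0], [522.0, 69.0, 93.0], [519.0, 62.0, 95.0], [516.0, 80.0, 93.0], [511.0, 151.0, 97.
[... 183 characters left out ...]
  22. 216.]
rail 593 [516.2  36.1  92.5] [446. -65.  88.] [723. 189.  97.]
flange 345 [500.1  93.7 102.1] [455. -49. 100.] [727. 187. 110.]
[[707.0, 2.0, 97.0], [555.0, -56.0, 92.0], [551.0, -44.0, 94.0], [544.0, -33.0, 95.0], [546.0, -23.0, 93.0], [541.0, -18.0, 92.0], [494.0, -32.0, 94.0], [491.0, -31.0, 93.0], [496.0, -26.0, 92.0], [534.0, -7.0, 90.0], [454.0, -37.0, 95.0], [464.0, -29.0, 95.0], [456.0, -36.0, 88.0], [526.0, 8.0, 94.0], [527.0, 19.0, 93.0], [524.0, 28.0, 93.0], [523.0, 37.0, 92.0], [523.0, 49.0, 92.0], [520.0, 58.0, 92.0], [520.0, 70.0, 93.0], [516.0, 76.0, 94.0], [509.0, 170.0, 91.0], [501.0, 183.0, 90.0], [484.0, 186.0, 96.0], [461.0, 176.0, 92.0], [479.0, 187.0, 89.0]]
```

View pics/side0c.png

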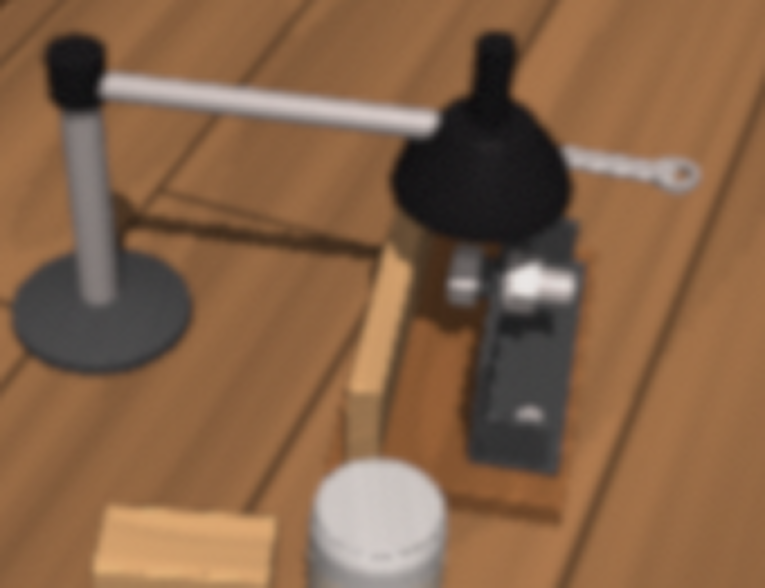

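The enlarged view shows the hex head at (463,275) under the shade and the nut at (520,285). The lamp head lies at about (503,-40), its hinge at (717,4), and the mount's yaw is about 11.5 degrees. I'll push the knob from the -y side with the jaws shut.

>>> servo_tool:
  increments:
    - [0.1, 0.16, 0, -0.018]
    - [0.21, 0.33, 0, -0.018]
    - [0.21, 0.33, 0, -0.018]
    - [0.21, 0.33, 0, -0.018]
    - [0.21, 0.33, 0, -0.018]
    - [0.21, 0.33, 0, -0.018]
    - [0.21, 0.33, 0, -0.018]
    - [0.21, 0.33, 0, -0.018]
    - [0.21, 0.33, 0, -0.018]
    - [0.21, 0.33, 0, -0.018]
    - [0.21, 0.33, -0.05, -0.018]
    - [0.21, 0.33, 0, -0.018]
  fingers: 1

```text
t: 1.6
eef_pos: [516.1, -126.3, 398.1]
tool_rot: [0.995, 0.1, -0.001, -0.0]
force: [0.6, -0.9, 0.7]
finger_gap: 0.7
finger_force: 0.0
```

>>> servo_tool:
  increments:
    - [-0.01, 0.18, 0, 0]
    - [0, 0.18, 0, 0]
    - [-0.07, 0.18, 0, 0]
    - [-0.05, 0.19, 0, -0.13]
    - [-0.03, 0.19, 0, -0.13]
    - [-0.01, 0.19, 0, -0.13]
    - [0.01, 0.19, 0, -0.13]
    - [0.03, 0.19, 0, -0.13]
    - [0.05, 0.18, 0, -0.13]
    - [0.07, 0.18, 0, -0.13]

```text
t: 2.85
eef_pos: [514.0, 94.4, 398.4]
tool_rot: [0.967, -0.256, -0.001, 0.001]
force: [0.5, -1.3, -0.2]
finger_gap: -0.3
finger_force: 0.9
```

>>> servo_tool:
  increments:
    - [0.09, 0.17, 0, -0.13]
    - [0.11, 0.16, 0, -0.13]
    - [0.12, 0.15, 0, -0.13]
    - [0.14, 0.13, 0, -0.13]
    - [0.07, 0.06, 0, -0.06]
    - [0, 0, 0, 0]

```text
t: 3.6
eef_pos: [578.1, 175.6, 398.0]
tool_rot: [0.885, -0.465, -0.0, 0.0]
force: [0.2, -0.1, -0.2]
finger_gap: -0.0
finger_force: 0.0
```

```bash
python3 - <<'E'
from h import *
a=shot('top');save('top1',a['frame'][50:350,160:560].repeat(2,0).repeat(2,1))
E
```

```text
(no output)
```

View pics/top1.png

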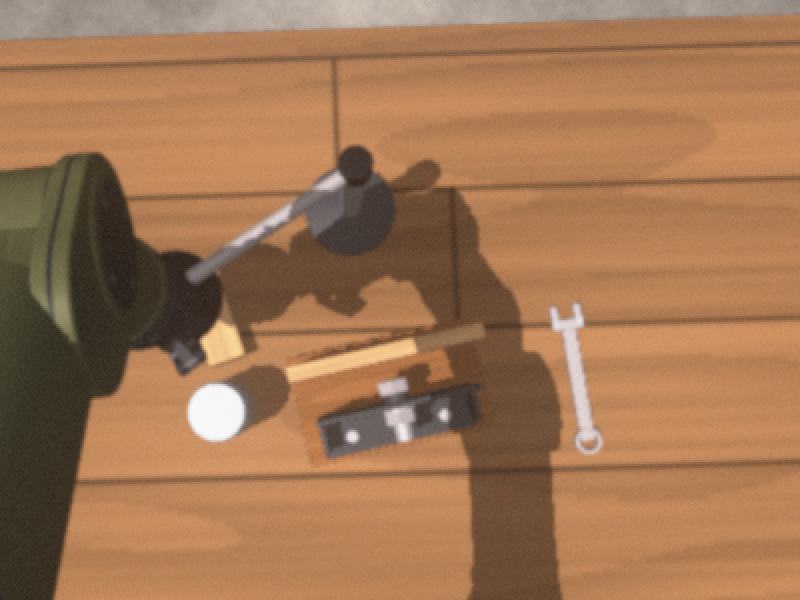

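The lamp has swung about 70 degrees clear and the tin, offcut and spanner are untouched. The hex head shows at full-frame pixel (356,243). I'll back off so that both cameras see the bolt.

>>> servo_tool:
  increments:
    - [-0.3, -0.25, 0, 0]
    - [-0.13, -0.36, 0, 0.165]
    - [-0.13, -0.36, 0, 0.165]
    - [-0.13, -0.36, 0, 0.165]
    - [-0.13, -0.36, 0, 0.165]
    - [-0.13, -0.36, 0, 0.165]
    - [-0.13, -0.36, 0, 0.165]
    - [-0.13, -0.36, 0, 0.165]
    - [-0.13, -0.36, 0, 0.165]
    - [-0.13, -0.36, 0, 0.165]
    - [0, 0, 0, 0]
  fingers: 0

```text
t: 5.03
eef_pos: [398.8, -248.4, 398.9]
tool_rot: [0.996, 0.094, -0.001, 0.001]
force: [-0.3, 1.0, -0.2]
finger_gap: 85.6
finger_force: 0.0
```

```bash
python3 - <<'E'
from h import *
from scipy.optimize import least_squares
a=shot('top');b=shot('side')
A=a['frame'][205:290,300:410];save('a2',cv2.resize(A,None,fx=7,fy=7,interpolation=cv2.INTER_CUBIC))
B=b['frame'][180:260,330:420];save('b2',cv2.resize(B,None,fx=7,fy=7,interpolation=cv2.INTER_CUBIC))
# mount fit from rail & flange tops
P=cloud(a).reshape(-1,3);P=P[np.isfinite(P[:,0])]
for n,lo,hi,xr in(('rail',90,96,(505,580)),('fl',102,108,(440,505))):
    q=P[(P[:,2]>lo)&(P[:,2]<hi)&(P[:,0]>xr[0])&(P[:,0]<xr[1])&(P[:,1]<85)&(P[:,1]>-150)]
    k=np.polyfit(q[:,1],q[:,0],1);print(n,len(q),k,'yaw',np.degrees(np.arctan(-k[0])),'y',q[:,1].min(),q[:,1].max(),'x rms',np.std(q[:,0]-np.polyval(k,q[:,1])),q[:,2].mean())
for c in(a,b):
    Q=cloud(c);m=(Q[...,2]>80)&(Q[...,2]<108)&(Q[...,0]>478)&(Q[...,0]<515)&(abs(Q[...,1]+33)<25)
    v,u=np.nonzero(m);print(np.c_[u,v,Q[m].round(0)].astype(int).tolist())
E
```

```text
rail 805 [-1.98743929e-01  5.34883199e+02] yaw 11.240716190984678 y -134.37234664438134 81.84957252159009 x rms 6.662826356611297 92.52826685332624
fl 256 [-2.00538256e-01  4.75925177e+02] yaw 11.339583071868748 y -126.79106749026019 48.592526572234945 x rms 3.5590825506219255 104.3551284722515
[[359, 239, 512, -39, 88], [360, 239, 512, -41, 89], [361, 239, 512, -43, 98], [362, 239, 512, -45, 96], [363, 239, 512, -48, 84], [355, 240, 510, -30, 96], [356, 240, 510, -32, 98], [357, 240, 510, -34, 99], [358, 240, 510, -36, 100], [359, 240, 510, -38, 101], [360, 240, 510, -40, 100], [361, 240, 510, -43, 97], [362, 240, 510, -45, 96], [363, 240, 510, -48, 89], [352, 241, 508, -24, 95], [353, 241, 508, -26, 94], [354, 241, 508, -28, 99], [355, 241, 508, -30, 101], [356, 241, 508, -32, 101], [357, 241, 508, -34, 100], [358, 241, 508, -36, 97], [359, 241, 508, -38, 100], [360, 241, 508, -41, 96], [361, 241, 508, -43, 98], [362, 241, 508, -45, 96], [363, 241, 508, -47, 95], [349, 242, 506, -18, 87], [350, 242, 506, -19, 92], [351, 242, 506, -22, 93], [352, 242, 506, -23, 97], [353, 242, 506, 
[... 8905 characters left out ...]
, 207, 479, -15, 105], [372, 207, 478, -24, 98], [360, 208, 507, -21, 85], [361, 208, 504, -19, 88], [362, 208, 502, -20, 88], [363, 208, 499, -19, 91], [364, 208, 497, -19, 91], [365, 208, 494, -18, 93], [366, 208, 493, -24, 88], [367, 208, 491, -27, 86], [368, 208, 488, -26, 88], [369, 208, 482, -11, 104], [370, 208, 481, -14, 101], [360, 209, 506, -19, 84], [361, 209, 504, -20, 84], [362, 209, 502, -19, 86], [363, 209, 500, -22, 84], [364, 209, 497, -20, 87], [365, 209, 495, -21, 86], [366, 209, 493, -25, 84], [367, 209, 491, -26, 84], [368, 209, 488, -25, 85], [370, 209, 479, -9, 104], [362, 210, 502, -20, 81], [363, 210, 499, -19, 83], [364, 210, 497, -21, 83], [366, 210, 492, -23, 82]]
```

View pics/a2.png

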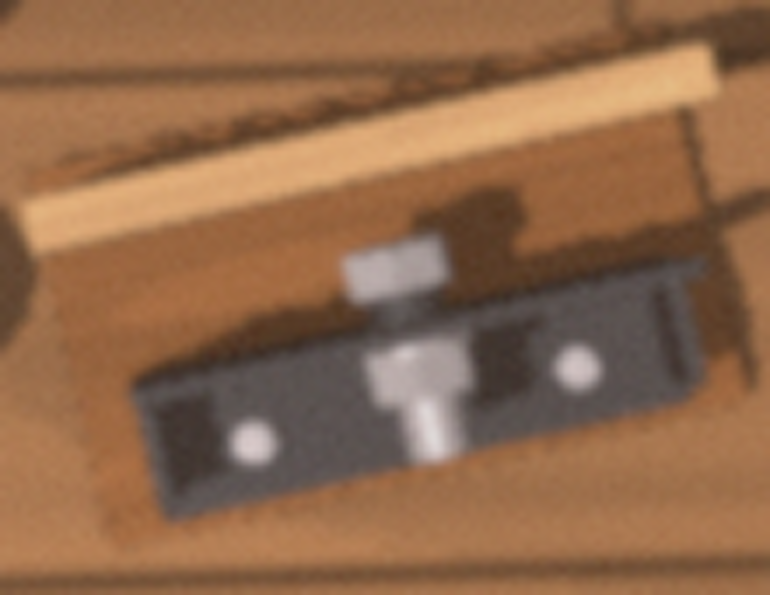

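View pics/b2.png

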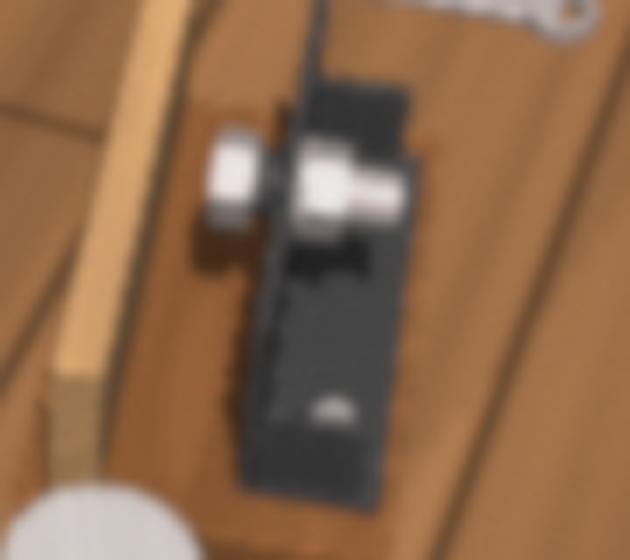

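The top crop shows the hex head at (395,268), with one flat spanning it. In the side crop the head is at (235,175). Next I fit the hex model to the range points of both views.

```bash
python3 - <<'E'
from h import *
from scipy.optimize import least_squares
yaw=np.radians(11.3);ex=np.array([np.cos(yaw),np.sin(yaw)]);ey=np.array([-ex[1],ex[0]])
N=[np.array([np.cos(k*np.pi/3),np.sin(k*np.pi/3)]) for k in range(6)]
for nm in('top','side'):
    c=load(nm);Q=cloud(c).reshape(-1,3);Q=Q[np.isfinite(Q[:,0])]
    u=Q[:,:2]@ex;v=Q[:,:2]@ey;z=Q[:,2]
    for n,t,off in(('rail',(90,96),35),('fl',(101,108),-23)):
        m=(z>t[0])&(z<t[1])&(abs(u-(np.array([503,-35])@ex)-off)<14)&(abs(v-(np.array([503,-35])@ey))<100)
        print(nm,n,m.sum(),'u',np.median(u[m]),'origin u',np.median(u[m])-off,'yaw res',np.polyfit(v[m],u[m],1)[0],'v',v[m].min(),v[m].max())
    u0=np.array([503,-35])@ex
    # head x extents
    m=(z>80)&(z<106)&(abs(v-np.array([503,-35])@ey)<22)&(u>u0-18)&(u<u0+14)
    print('u hist',np.histogram(u[m],bins=np.arange(u0-18,u0+15,2))[0], u0)
    m=(z>78)&(z<106)&(abs(v-np.array([503,-35])@ey)<22)&(abs(u-u0)<5.5)
    pv,pz=v[m],z[m]
    def res(p,th,z0):
        d=np.stack([np.cos(th+k*np.pi/3)*(pv-p)+np.sin(th+k*np.pi/3)*(pz-z0) for k in range(6)]).max(0)-15
        return d
    best=[]
    for th in np.radians(np.arange(-30,30,3)):
        r=least_squares(lambda q:res(q[0],th,85+q[1]),[np.median(pv),0],loss='soft_l1');best.append((round(np.degrees(th)),round(r.cost,1),r.x.round(1).tolist()))
    print(m.sum(),best)
print(ex,ey)
E
```

```text
top rail 722 u 525.0329926146044 origin u 490.0329926146044 yaw res -0.001263284867993287 v -232.61831724235412 -33.457487161002526
top fl 267 u 466.7807794328437 origin u 489.7807794328437 yaw res -0.0015416439544864802 v -222.138945895601 -43.308052585732476
u hist [28 11 10 11 11  9 13 15 13 13 14 14 14  2  0  0] 486.39105820045825
75 [(-30, np.float64(39.9), [-132.2, -0.2]), (-27, np.float64(40.4), [-132.3, -0.3]), (-24, np.float64(39.1), [-132.5, -0.3]), (-21, np.float64(35.7), [-132.6, -0.4]), (-18, np.float64(33.2), [-132.4, -0.4]), (-15, np.float64(31.9), [-132.6, -0.5]), (-12, np.float64(30.3), [-132.6, -0.5]), (-9, np.float64(29.3), [-132.7, -0.5]), (-6, np.float64(28.3), [-132.8, -0.4]), (-3, np.float64(28.9), [-132.7, -0.4]), (0, np.float64(30.4), [-132.6, -0.4]), (3, np.float64(32.4), [-132.6, -0.4]), (6, np.float64(34.1), [-132.5, -0.3]), (9, np.float64(35.5), [-132.4, -0.3]), (12, np.float64(37.3), [-132.4, -0.3]), (15, np.float64(37.8), [-132.4, -0.3]), (18, np.float64(37.9), [-132.4, -0.2]), (21, np.float64(38.2), [-132.3, -0.2]), (24, np.float64(38.8), [-132.3, -0.2
[... 536 characters left out ...]
133.9, -0.4]), (-18, np.float64(37.9), [-133.7, -0.4]), (-15, np.float64(35.0), [-133.6, -0.6]), (-12, np.float64(33.2), [-133.5, -0.6]), (-9, np.float64(33.4), [-133.3, -0.7]), (-6, np.float64(36.3), [-133.2, -0.9]), (-3, np.float64(39.0), [-133.3, -0.8]), (0, np.float64(42.3), [-133.1, -0.9]), (3, np.float64(45.9), [-133.0, -0.8]), (6, np.float64(49.9), [-132.9, -0.8]), (9, np.float64(52.8), [-133.0, -0.6]), (12, np.float64(55.4), [-133.1, -0.4]), (15, np.float64(57.1), [-133.2, -0.2]), (18, np.float64(57.7), [-133.3, -0.0]), (21, np.float64(58.3), [-133.5, 0.1]), (24, np.float64(57.4), [-133.7, 0.3]), (27, np.float64(55.3), [-133.8, 0.2])]
[0.98061466 0.19594614] [-0.19594614  0.98061466]
```

```bash
python3 - <<'E'
from h import *
from scipy.optimize import least_squares
yaw=np.radians(11.3);ex=np.array([np.cos(yaw),np.sin(yaw)]);ey=np.array([-ex[1],ex[0]])
D=[]
for nm in('top','side'):
    c=load(nm);Q=cloud(c).reshape(-1,3);Q=Q[np.isfinite(Q[:,0])]
    u=Q[:,:2]@ex-490.2;v=Q[:,:2]@ey;z=Q[:,2]
    m=(z>91)&(z<95)&(u>28)&(u<42)&(abs(v+133)<125);h=v[m];print(nm,'rail v',np.percentile(h,[.5,99.5]),(np.percentile(h,.5)+np.percentile(h,99.5))/2)
    for k,(lo,hi) in {'head':(-9,3),'nut':(-43,-30)}.items():
        m=(z>72)&(z<106)&(abs(v+133)<21)&(u>lo)&(u<hi)&(u==u);D.append((nm,k,v[m],z[m]))
        r=np.hypot(v[m]+133,z[m]-85);print(k,m.sum(),'r',np.percentile(r,[5,50,95]).round(1))
def hexd(pv,pz,th,af): return np.stack([np.cos(th+k*np.pi/3)*pv+np.sin(th+k*np.pi/3)*pz for k in range(6)]).max(0)-af
for name,sel in(('head',[0,2]),('nut',[1,3]),('all',[0,1,2,3])):
    o=[]
    for d in range(-30,30,2):
        def f(q):
            return np.concatenate([hexd(D[i][2]-q[i//2*2],D[i][3]-85-q[i//2*2+1],np.radians(d),15 if i%2==0 else q[4]) for i in sel])
        r=least_squares(f,[-133,0,-133,0,15],loss='soft_l1',x_scale=[1,1,1,1,1]);o.append((r.cost,d,r.x))
    print(name,[(d,round(c,1)) for c,d,_ in o],min(o,key=lambda t:t[0])[2].round(2))
E
```

```text
top rail v [-239.67040775  -24.34563597] -132.008021858696
head 83 r [13.8 15.5 17.1]
nut 90 r [13.1 15.3 17.7]
side rail v [-240.11489544  -24.03062936] -132.07276240159928
head 66 r [12.2 15.4 17.7]
nut 72 r [11.7 15.3 18. ]
head [(-30, np.float64(100.0)), (-28, np.float64(98.1)), (-26, np.float64(95.5)), (-24, np.float64(92.1)), (-22, np.float64(87.5)), (-20, np.float64(81.9)), (-18, np.float64(77.5)), (-16, np.float64(74.3)), (-14, np.float64(71.2)), (-12, np.float64(69.5)), (-10, np.float64(69.4)), (-8, np.float64(71.2)), (-6, np.float64(74.1)), (-4, np.float64(77.4)), (-2, np.float64(81.7)), (0, np.float64(84.8)), (2, np.float64(88.6)), (4, np.float64(92.2)), (6, np.float64(95.3)), (8, np.float64(97.9)), (10, np.float64(100.1)), (12, np.float64(102.5)), (14, np.float64(103.9)), (16, np.float64(104.7)), (18, np.float64(105.3)), (20, np.float64(105.7)), (22, np.float64(105.8)), (24, np.float64(105.3)), (26, np.float64(104.5)), (28, np.float64(102.4))] [-132.64   -0.46 -133.38   -0.56   15.  ]
nut [(-30, np.float64(129.6)), (-28, np.float64(123.5)), (-26, np.float64(116.8)), (-24,
[... 808 characters left out ...]
4.0)), (-22, np.float64(193.2)), (-20, np.float64(181.8)), (-18, np.float64(171.2)), (-16, np.float64(163.2)), (-14, np.float64(157.2)), (-12, np.float64(154.3)), (-10, np.float64(154.8)), (-8, np.float64(159.0)), (-6, np.float64(166.9)), (-4, np.float64(176.2)), (-2, np.float64(186.3)), (0, np.float64(196.7)), (2, np.float64(207.8)), (4, np.float64(217.3)), (6, np.float64(225.6)), (8, np.float64(233.3)), (10, np.float64(240.6)), (12, np.float64(246.0)), (14, np.float64(249.6)), (16, np.float64(252.6)), (18, np.float64(255.6)), (20, np.float64(257.5)), (22, np.float64(256.2)), (24, np.float64(252.3)), (26, np.float64(247.5)), (28, np.float64(241.5))] [-132.59   -0.46 -133.38   -0.45   15.04]
```

>>> servo_tool:
  increments:
    - [0.15, 0.25, 0, 0.01]
    - [0.15, 0.3, 0, 0]
    - [0.15, 0.3, 0, 0]
    - [0.15, 0.3, 0, 0]
    - [0.15, 0.3, 0, 0]
    - [0.15, 0.33, 0, 0]
    - [0, 0, 0, 0]

```text
t: 6.0
eef_pos: [510.7, -24.5, 398.8]
tool_rot: [0.994, 0.108, 0.001, -0.001]
force: [-0.4, -0.1, 0.2]
finger_gap: 85.3
finger_force: 0.0
```

The hex fit from the head and nut in both views agrees: the bolt stands at about -11 degrees. Gripped without turning, the jaws should read about 32.8 mm (30.0 mm if it rolled flat). I'll go down, then close in stages and watch the gap.

>>> servo_tool:
  increments:
    - [-0.033, -0.083, 0, -0.024]
    - [0, 0, -0.2, 0]
    - [0, 0, -0.3, 0]
    - [0, 0, -0.3, 0]
    - [0, 0, -0.2, 0]
    - [0, 0, -0.15, 0]
    - [0, 0, -0.1, 0]
    - [0, 0, -0.08, 0]
    - [0, 0, 0, 0]

```text
t: 7.12
eef_pos: [505.5, -40.9, 238.9]
tool_rot: [0.996, 0.093, -0.0, 0.0]
force: [0.1, 0.2, -0.4]
finger_gap: 85.1
finger_force: 0.0
```

>>> servo_tool:
  increments:
    - [0, 0, 0, 0]
    - [0, 0, 0, 0]
    - [0, 0, 0, 0]
    - [0, 0, 0, 0]
  fingers: 0.52
  newtons: 20

```text
t: 7.62
eef_pos: [505.7, -38.7, 239.5]
tool_rot: [0.996, 0.094, 0.0, -0.001]
force: [-1.6, 5.1, 3.6]
finger_gap: 40.9
finger_force: 2.7
```

The +y finger touched first, so the hand sits about 4 mm too far to -y. I'll open a little and recentre.

>>> servo_tool:
  increments:
    - [0, 0, 0, 0]
    - [-0.003, 0.018, 0, 0]
    - [-0.003, 0.018, 0, 0]
    - [0, 0, 0, 0]
    - [0, 0, 0, 0]
  fingers: 0.45

```text
t: 8.25
eef_pos: [505.0, -36.2, 239.1]
tool_rot: [0.996, 0.093, -0.0, 0.0]
force: [-0.0, -0.3, -0.1]
finger_gap: 47.0
finger_force: 0.0
```

```bash
python3 - <<'E'
from h import *
s=env.sense();print(s['eef_pos'],s['force'],s['ft_torque'],s['finger_gap'],2*np.degrees(np.arctan2(*s['tool_rot'][[1,0]])))
E
```

```text
[505.02491379 -36.24508196 239.08044829] [-0.0153899  -0.31082935 -0.13078396] [ 0.02366983  0.04332162 -0.00140751] 47.0314163810377 10.666559850852527
```

>>> servo_tool:
  increments:
    - [0.004, 0.014, 0, 0.01]
    - [0, 0, 0, 0]
    - [0, 0, 0, 0]

```text
t: 8.62
eef_pos: [505.5, -34.5, 239.1]
tool_rot: [0.995, 0.097, 0.0, 0.0]
force: [-1.4, 0.1, 0.5]
finger_gap: 47.1
finger_force: 0.0
```

>>> servo_tool:
  increments:
    - [0, 0, 0, 0]
    - [0, 0, 0, 0]
    - [0, 0, 0, 0]
    - [0, 0, 0, 0]
  fingers: 0.59

```text
t: 9.12
eef_pos: [505.5, -34.5, 239.1]
tool_rot: [0.995, 0.097, -0.0, 0.0]
force: [0.8, -0.3, -0.0]
finger_gap: 34.8
finger_force: 0.0
```

>>> servo_tool:
  increments:
    - [0, 0, 0, 0]
    - [0, 0, 0, 0]
    - [0, 0, 0, 0]
  fingers: 0.615

```text
t: 9.5
eef_pos: [505.4, -34.2, 239.1]
tool_rot: [0.995, 0.097, -0.0, -0.0]
force: [-0.7, 2.2, 1.5]
finger_gap: 33.0
finger_force: 1.0
```

>>> servo_tool:
  increments:
    - [0, 0, 0, 0]
    - [0, 0, 0, 0]
    - [0, 0, 0, 0]
  fingers: 0.625

```text
t: 9.88
eef_pos: [505.4, -34.1, 239.2]
tool_rot: [0.995, 0.097, -0.0, -0.0]
force: [-0.6, 2.7, 2.7]
finger_gap: 32.4
finger_force: 9.4
```

>>> servo_tool:
  increments:
    - [0, 0.002, 0, 0]
    - [0, 0, 0, 0]
    - [0, 0, 0, 0]
  fingers: 0.635

```text
t: 10.25
eef_pos: [505.5, -34.1, 239.2]
tool_rot: [0.995, 0.097, -0.0, -0.0]
force: [-2.4, 3.0, 5.2]
finger_gap: 31.4
finger_force: 19.5
```

The gap went from 33.0 to 31.4 mm, which means either pad compliance or the bolt turning. The nut turns with the bolt, so I'll refit it.

```bash
cat > nut.py <<'E'
from h import *
from scipy.optimize import least_squares
yaw=np.radians(11.3);ex=np.array([np.cos(yaw),np.sin(yaw)]);ey=np.array([-ex[1],ex[0]])
def fit(cs,lo,hi):
    P=[]
    for c in cs:
        Q=cloud(c).reshape(-1,3);Q=Q[np.isfinite(Q[:,0])]
        u=Q[:,:2]@ex-490.2;v=Q[:,:2]@ey;z=Q[:,2]
        m=(z>72)&(z<103.5)&(abs(v+133)<20)&(u>lo)&(u<hi);P.append((v[m],z[m]))
    o=[]
    for d in np.arange(-28,20,1.):
        th=np.radians(d)
        f=lambda q:np.concatenate([np.stack([np.cos(th+k*np.pi/3)*(p[0]-q[2*i])+np.sin(th+k*np.pi/3)*(p[1]-q[2*i+1]) for k in range(6)]).max(0)-15 for i,p in enumerate(P)])
        r=least_squares(f,[-133,85]*len(cs),loss='soft_l1');o.append((r.cost,d))
    o.sort();return [len(p[0]) for p in P],[(d,round(c,1)) for c,d in o[:4]]
E
python3 - <<'E'
from nut import *
old=[load('top'),load('side')]
for i,n in enumerate(('top','side')):print('old',n,fit([old[i]],-43,-30))
for k in range(4):
    new=[env.camera(n) for n in('top','side')]
    if k==0:
        B=new[1]['frame'][180:260,330:420];A=old[1]['frame'][180:260,330:420]
        save('cmp',cv2.resize(np.hstack([A,B]),None,fx=4.4,fy=6,interpolation=cv2.INTER_CUBIC))
    for i,n in enumerate(('top','side')):print(n,fit([new[i]],-43,-30))
print(env.sense()['finger_gap'],env.sense()['ft_torque'])
E
```

```text
old top ([90], [(np.float64(-10.0), np.float64(41.6)), (np.float64(-11.0), np.float64(41.7)), (np.float64(-12.0), np.float64(41.9)), (np.float64(-9.0), np.float64(42.0))])
old side ([72], [(np.float64(-13.0), np.float64(42.4)), (np.float64(-12.0), np.float64(42.6)), (np.float64(-14.0), np.float64(42.6)), (np.float64(-15.0), np.float64(42.9))])
top ([0], [(np.float64(-28.0), np.float64(0.0)), (np.float64(-27.0), np.float64(0.0)), (np.float64(-26.0), np.float64(0.0)), (np.float64(-25.0), np.float64(0.0))])
side ([71], [(np.float64(-16.0), np.float64(45.3)), (np.float64(-15.0), np.float64(45.3)), (np.float64(-17.0), np.float64(45.5)), (np.float64(-14.0), np.float64(45.8))])
top ([0], [(np.float64(-28.0), np.float64(0.0)), (np.float64(-27.0), np.float64(0.0)), (np.float64(-26.0), np.float64(0.0)), (np.float64(-25.0), np.float64(0.0))])
side ([71], [(np.float64(-14.0), np.float64(50.3)), (np.float64(-15.0), np.float64(50.3)), (np.float64(-13.0), np.float64(50.4)), (np.float64(-16.0), np.float64(50.5))])
top ([0], [(np.float64(-28.0), np.float64(0.0)), (np.float64(-27.0), np.float64(0.0)), (np.float64(-26.0), np.float64(0.0)), (np.float64(-25.0), np.float64(0.0))])
side ([72], [(np.float64(-12.0), np.float64(51.0)), (np.float64(-11.0), np.float64(51.0)), (np.float64(-13.0), np.float64(51.1)), (np.float64(-10.0), np.float64(51.2))])
top ([0], [(np.float64(-28.0), np.float64(0.0)), (np.float64(-27.0), np.float64(0.0)), (np.float64(-26.0), np.float64(0.0)), (np.float64(-25.0), np.float64(0.0))])
side ([70], [(np.float64(-9.0), np.float64(42.0)), (np.float64(-8.0), np.float64(42.1)), (np.float64(-7.0), np.float64(42.2)), (np.float64(-10.0), np.float64(42.3))])
31.727450839359754 [0.75869009 0.35867599 0.0558575 ]
```

View pics/cmp.png

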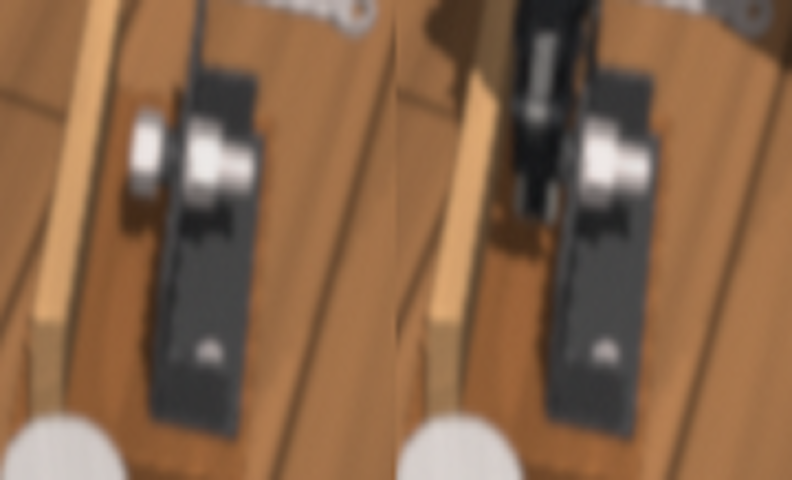

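The comparison shows the nut at (600,155) in the right half looking the same as at (205,160) in the left half. The single-frame fits are noisy, so I'll pool many frames.

```bash
python3 - <<'E'
from nut import *
cs=[env.camera('side') for _ in range(16)]
for h in(cs[:8],cs[8:]):
    m=dict(h[0]);Z=np.stack([c['range_z'] for c in h]);m['range_z']=np.median(Z,0)
    print(fit([m],-43,-30))
np.savez('grip0.npz',np.stack([c['frame'] for c in cs]).mean(0))
print(env.sense()['t'],env.sense()['finger_gap'],env.sense()['finger_force'])
E
```

```text
([71], [(np.float64(-13.0), np.float64(17.0)), (np.float64(-14.0), np.float64(17.1)), (np.float64(-12.0), np.float64(17.3)), (np.float64(-15.0), np.float64(17.7))])
([71], [(np.float64(-13.0), np.float64(21.4)), (np.float64(-12.0), np.float64(21.4)), (np.float64(-11.0), np.float64(21.6)), (np.float64(-14.0), np.float64(21.7))])
11.45 31.783851000095613 19.54466750845313
```

The bolt has not turned: the nut reads -13 degrees in the side view, as before, so the drop in gap is pad compliance. I'll firm up the grip and check again.

>>> servo_tool:
  increments:
    - [0, 0.002, 0, 0]
    - [0, 0, 0, 0]
    - [0, 0, 0, 0]
    - [0, 0, 0, 0]
  fingers: 0.7
  newtons: 40

```text
t: 11.95
eef_pos: [505.4, -34.0, 239.4]
tool_rot: [0.995, 0.097, 0.0, 0.0]
force: [-1.5, 2.4, 6.6]
finger_gap: 30.8
finger_force: 39.0
```

```bash
python3 - <<'E'
from nut import *
for _ in range(2):
    h=[env.camera('side') for _ in range(8)]
    m=dict(h[0]);m['range_z']=np.median(np.stack([c['range_z'] for c in h]),0);print(fit([m],-43,-30))
s=env.sense();print(s['t'],s['finger_gap'],s['finger_force'],s['force'],s['eef_pos'])
E
```

```text
([72], [(np.float64(-13.0), np.float64(17.0)), (np.float64(-12.0), np.float64(17.1)), (np.float64(-11.0), np.float64(17.4)), (np.float64(-14.0), np.float64(17.4))])
([72], [(np.float64(-11.0), np.float64(16.0)), (np.float64(-12.0), np.float64(16.1)), (np.float64(-10.0), np.float64(16.1)), (np.float64(-13.0), np.float64(16.4))])
12.75 31.143056165260493 38.975733909755945 [-2.21630964  3.70983855  5.98994661] [505.43934615 -33.98556297 239.34618053]
```

```bash
python3 - <<'E'
from nut import *
c=shot('side')
print(pt(c,344,262),env.sense()['finger_gap'],env.sense()['finger_force'])
print(env.finish_job())
E
```

```text
[480.2 162.3 100.2] 30.84521298975845 38.975148517638445
the job is handed in; nothing more can be done
None
```

The job is handed in: the lamp is swung about 70° clear, and the bolt head is held at 39 N, turned by no more than about 1–2° by my camera fit. The tool could not tilt to match the bolt's roughly 11° stance, so the jaws hold the hex by two opposite corners instead of flat on its sides. The tin, spanner and offcut were never touched.

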